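# Clamp the panel and hold the set-up key turned

### The arm

A 6-joint arm with a two-finger parallel gripper is mounted at the origin on the work surface. World frame = base frame: x ahead of the robot, y to its left, z up, the work surface at z = 0. Lengths are in m, angles in degrees, forces in N, time in s.
With the tool pointing down it reaches from about 0.275 to 0.825 m from the base axis. Payload 4.9 kg.
Tool frame: the origin (TCP) lies between the finger pads; the fingertips stand 11 mm ahead of it and the grasp point (between the pads) lies 8 mm behind it (tcp_to_tips is the distance from the TCP to the fingertips, in m); z points along the fingers, y is the direction in which the jaws open and shut (so a half turn about z gives the same grasp; the last joint's range is limited). The gripper opens to 85 mm and grips with 20 to 120 N. Pads are 22 mm wide; open, the fingers measure 114 mm over their backs; the gripper's body (76 mm by 85 mm) begins 54 mm behind the grasp point. The pads swing forward as they close: fully open they stand 13 mm farther back than shut.
Start: joints at [67.254, 18.69, -11.035, 60.275, 0, 82.311], TCP at [0.143, 0.531, 0.242] pointing down, gripper open.
Joint ranges: [-152.03, 152.03], [-55.5, 102.48], [-74.3, 77.21], [-110.64, 120.58], [-84.22, 78.4], [-180, 180]. Speed limits (degrees/s): [147.25, 147.25, 180, 180, 180, 180].

### API

Orientations are given as a 3x3 rotation matrix whose columns are the frame's x, y, z axes.
In Python, from workcell import * gives the robot as it stands.
- The arm moves only by the tool step_arm, never from a script. Its argument "targets" is a list that holds one entry, the list of rows, each a list of 4 numbers: the shift along the world's x, y, z in m, then the turn about the world's z in units of 5 degrees (1.0 is 5 degrees). A call has 1 to 20 rows; each row is the pose to reach, as a shift and turn from the pose commanded when the call began; what a row does not reach only later rows make up. A row lasts 1/10 s, in which the tool goes at most 50 mm and 8.59 degrees, less where a joint would pass 70% of its speed; a pose out of reach is approached as far as the arm can. A call with a gripper value outside its range is refused whole. "hand" is the closure, from 0 (fully open) to 1 (shut), set as the call begins (left out, the last holds). The fingers move at their own pace and stop on an object; the grip force is fixed at half the most. Time passes only in rows, so rows that repeat a pose let the fingers close. It gives the time, the measured TCP pose, the force and the opening at its end, in the units of the state.
- sense(): the state, without advancing time (a new reading comes with each control period).
- read_camera(name): name is "side" or "top"; returns the picture (384x512x3 uint8, red, green, blue); there is no depth.
- camera_params(name): a dict with "fx", "fy", "cx", "cy" (pixels), "cam_to_world" (4x4, takes a point from camera to world coordinates). Camera axes: x right, y down, z forward; pixel columns grow to the right and rows downward; lengths in m; the calibration is good to about 2 mm. A picture is of the moment at which its call begins. camera_params takes no time and is no camera call.
- finish_job(): hands the job in, once; it reports no verdict.
Trained networks look in the newest picture that a camera, given by its name, has taken for a name from the list of things; names that differ only in an ending like _2 or _b are one class to them, and where a whole thing is asked for, a point or a joint stands for the part that bears it (a point fixed in the world has none). Each returns a list of dicts, best first, with "confidence" (0 to 1); they miss things now and then, are a little off and sometimes report something else, mostly with a low value. They report only what shows in the picture. A call takes as long as a camera call.
- search_frame(camera, query): "at" ([x, y, z] in m, in world coordinates, good to about 4 mm: the middle of the surface that is visible of it).
- spot_point(camera, query): "at" ([x, y, z] in m, in world coordinates, good to about 4 mm: a listed point, or the origin of a listed thing).
The state is a dict: "t": time; "q": joint angles; "dq": joint speeds; "joint_efforts": joint torques, N m; "ee_pos": TCP position; "orientation": TCP orientation; "force": force on the tool from outside, world axes, zero at the start; "torque": the same for the moment, N m; "finger_gap": finger opening in m.
Only numpy, scipy, OpenCV 4.12 (cv2) and the standard library are available. Lean on these libraries where they do the work, as an engineer would, in place of code of your own. Each camera call takes 0.05 s, during which the arm holds its last target.

### The job

Lock the chipboard panel down on its bed: swing the toggle clamp's handle away from the panel and down, over centre, until it stays locked with the rubber foot pressing on the panel, without shifting the panel. Then take the set-up key (the one with the square paddle head) from the key block, push it fully home into the key switch on the control box, where a small wiggle helps it past the sticky pins, and turn it a quarter turn clockwise against its return spring. Finish while still holding the key turned, with the clamp still locked; leave the other key and everything else where it is.

Things in the scene. Friction and masses are not known exactly. Their poses are not given: they have to be found in the camera images.
- fixture: Dark brown bed 340 x 170 x 18 mm, fixed on the table, carrying the panel and a steel horizontal toggle clamp. Origin: centre of its underside; x along its length from the clamp handle's end to the panel's end, y across, z up. The clamp stands on the line y = 0, its foot at x = -90 to -5 mm, its cheeks up to z = 51 mm; the bar is hinged at x = -30, z = 48 mm.
- clamp_grip (a point): On the axis of the clamp handle's rubber grip (round, 18 mm thick, 88 mm long), 29 mm from its end. x along the handle towards its pivot on the bar (100 mm off), y across along the pins, z out of the side that faces the panel when open and up when locked. In the bed's frame: open x = -51, z = 158 mm, handle upright; locked x = -130, z = 79 mm, handle about level.
- clamp_handle (a joint): Angle between the clamp's handle and its bar, rad: 0 open (start), 2.47 dead centre, 2.60 locked at its stop. The handle swings from upright towards the bed's -x and down; the bar comes down over the panel with it. Needs 2 to 4 N at the grip, most near the end as the foot is squeezed; past dead centre it goes to its stop and stays there by itself.
- clamp_foot: The clamp's rubber foot (16 mm across) on a sprung spindle near the end of the bar, 70 mm from the bar's hinge; presses on the panel with about 12 N when locked. Its under face is 12 mm from the origin along -z. Open, the bar stands raised at 65 degrees over the bed's centre line, its end at x = 5, z = 120 mm in the bed's frame.
- panel: Loose white-faced chipboard panel 140 x 135 x 18 mm, 0.24 kg, lying flat on the bed against two aluminium stops, below the clamp's foot. Origin: centre of its underside, z up.
- control_box: Grey control box 170 x 160 x 90 mm, fixed on the table. Origin: centre of its underside, z up. On its top: the key switch (x = -30, y = 20 mm), a red mushroom stop (x = 52, y = -45, 29 mm tall), two push buttons (x = 55, y = 12 and 52, 7 mm tall), a small lamp (x = -30, y = -55, 6 mm tall).
- keyhole (a point): Centre of the slot, on the top of the key switch's fixed square steel plate (44 x 44 x 6 mm, top 96 mm over the table). The slot is 17.6 mm along x, 6.6 mm along y, countersunk 2.5 mm at 45 degrees; z up. Seated, the key's collar rests on the plate. The key can turn only within 2 mm of that and is captive while turned.
- plug_top (a point): The plug below the plate, which the key turns about the vertical axis through the keyhole; slot 6.6 mm wide. Two sticky pins reach into it from the two sides (y), met with the blade's end about 11 and 17 mm below the plate's top. Pushed straight down they jam (10 to 40 N each); with the key wiggled 0.6 mm or 0.04 rad to and fro, 5 to 10 N. Origin: 6 mm below the keyhole.
- plug (a joint): Turn of the key switch, rad: 0 at rest, grows clockwise seen from above, stop at 1.57. The return spring pulls with 0.06 N m at rest, 0.14 N m at the stop; let go, it turns the key back. The blade has 0.1 to 0.2 rad of play and give in its slot, so turn the hand somewhat past a quarter.
- key_block: Grey plastic block 50 x 115 x 45 mm, fixed on the table, with two slots in its top 62 mm apart along its y, in which the two keys stand. Origin: centre of its underside.
- setup_key: Set-up key, 45 g, upright in one of the block's slots. Origin: on its axis under the collar (19 mm across, 3 mm thick), which rests on the block; z up. Above it a square black paddle head 32 mm wide (x), 9 mm thick (y), from 12 to 48 mm up. Below it a neck 5 mm round, 8 mm long, then a blade 16 mm wide (x), 5 mm thick (y), round-ended, to 30 mm down. Fits either way round.
- guard_key: The other key, in the other slot: same blade, but a round head 24 mm across, its top 36 mm above the collar. To be left alone. Origin under its collar, z up.
- hold_down: Bystander: loose white hold-down puck with a black star knob, 60 mm across, 74 mm tall, between the bed and the control box. Origin: centre of its underside.
- glue: Bystander: white glue bottle, 56 mm across, 150 mm tall. Origin: centre of its underside.
- caliper: Bystander: caliper, 200 mm long, lying flat. Origin: its middle, underside.
- wrench: Bystander: steel spanner, 180 mm long, lying flat. Origin: its middle, underside.
- mallet: Bystander: mallet with a wooden handle, 260 mm long, lying flat. Origin: its middle, underside.

How it is judged:
By the outcome, as a careful person would: the job done as asked, in the order asked, and still so for the second after the job is handed in, while the arm keeps its last pose, push and grip.
It also fails if it takes over 67 s, if anything falls off the work surface, if the arm or the gripper's body presses on something with over 40 N, if the wrist force passes 120 N, or if a joint passes its speed limit or range.

## Working session

There is one attempt and no reset: what is moved stays moved. The work goes in short steps, Python scripts to look and compute and a tool call to move; the robot and the scene stay as the last step left them, time stands still between calls to the robot, and variables do not carry over. Pictures are saved under pics/ and viewed, and the job is handed in when it is done.

Besides the shell and the picture viewer there is one more tool, called after ">>>" as name(argument=value, ...), one argument or row to a line, values as JSON. step_arm: Moves the arm, as the interface text tells. Its arguments: {"type":"object","properties":{"targets":{"type":"array","items":{"type":"array","items":{"type":"array","items":{"type":"number"}}}},"hand":{"type":"number"}},"required":["targets"]}

```bash
mkdir -p pics; ls; python3 - <<'E'
from workcell import *
import cv2
s=sense();print({k:s[k] for k in('t','q','ee_pos','orientation','force','finger_gap')})
for c in('side','top'):
    im=read_camera(c);cv2.imwrite(f'pics/{c}0.png',cv2.resize(im[:,:,::-1],(800,600),interpolation=cv2.INTER_CUBIC))
    print(camera_params(c))
for c in('side','top'):
  for n in('fixture','clamp_grip','clamp_foot','panel','control_box','keyhole','key_block','setup_key','guard_key','hold_down','glue'):
    r=spot_point(c,n);print(c,n,[(x['at'],x['confidence']) for x in r[:2]])
print(sense()['t'])
E
```

```text
pics
{'t': 0.0, 'q': array([ 6.72525320e+01,  1.87318161e+01, -1.10919799e+01,  6.02741011e+01,
        5.72918541e-04,  8.23106280e+01]), 'ee_pos': array([0.14265993, 0.53059813, 0.24150543]), 'orientation': array([[-9.65662814e-01,  2.59797769e-01, -6.69896147e-04],
       [ 2.59798523e-01,  9.65661564e-01, -1.57185891e-03],
       [ 2.38527523e-04, -1.69192373e-03, -9.99998540e-01]]), 'force': array([0.35501269, 0.68141164, 0.41348275]), 'finger_gap': 0.08575139472508388}
{'fx': 347.4932715030109, 'fy': 347.4932715030109, 'cx': 253.17848769770126, 'cy': 194.1274756191327, 'cam_to_world': array([[ 9.09918620e-01, -2.76639201e-01,  3.09061251e-01,
         1.64220581e-01],
       [-4.14785913e-01, -6.05306120e-01,  6.79379973e-01,
        -8.38307279e-01],
       [-8.66466924e-04, -7.46374741e-01, -6.65525353e-01,
         9.74052882e-01],
       [ 0.00000000e+00,  0.00000000e+00,  0.00000000e+00,
         1.00000000e+00]])}
{'fx': 446.4402756305572, 'fy': 446.4402756305572, 'cx': 255.51921184278223, 'cy': 193.98343436842097, 'cam_to_world': array([[-0.02346138, -0.98779942,  0.1539
[... 664 characters left out ...]
009], 0.67)]
side glue [([0.7657, -0.0907, -0.003], 0.92)]
top fixture [([0.6136, 0.2251, 0.0005], 0.82), ([0.6134, 0.2222, 0.1097], 0.28)]
top clamp_grip [([0.5625, 0.2305, 0.1579], 0.52)]
top clamp_foot [([0.678, -0.0507, -0.0019], 0.61), ([0.6152, 0.2219, 0.1086], 0.43)]
top panel [([0.6926, 0.2042, 0.018], 0.67)]
top control_box [([0.6002, -0.2734, -0.0005], 0.67)]
top keyhole [([0.5734, -0.2527, 0.0948], 0.5)]
top key_block [([0.4605, -0.0408, 0.0003], 0.72), ([0.6034, -0.2718, 0.0014], 0.45)]
top setup_key [([0.4706, -0.0116, 0.0426], 0.53)]
top guard_key [([0.448, -0.0737, 0.0416], 0.39)]
top hold_down [([0.678, -0.0532, -0.003], 0.54)]
top glue [([0.7654, -0.0877, 0.0026], 0.71)]
1.2
```

View pics/side0.png

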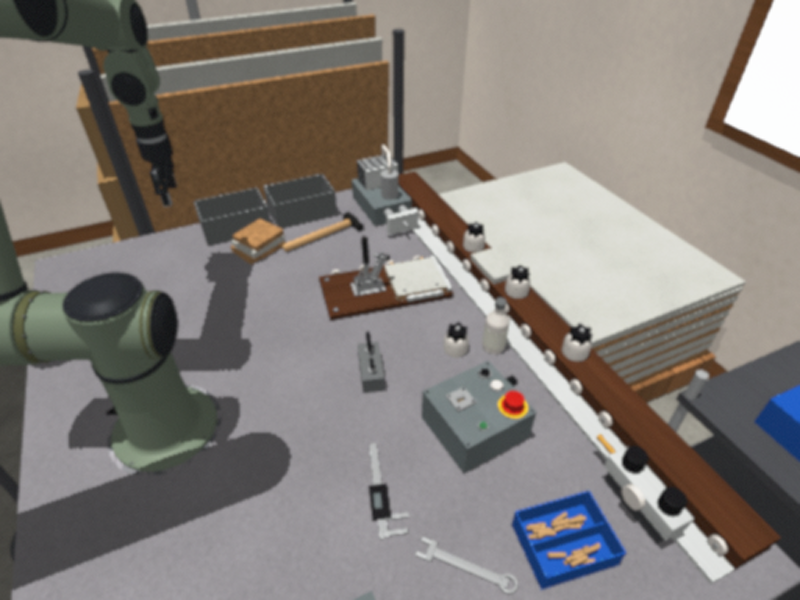

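View pics/top0.png

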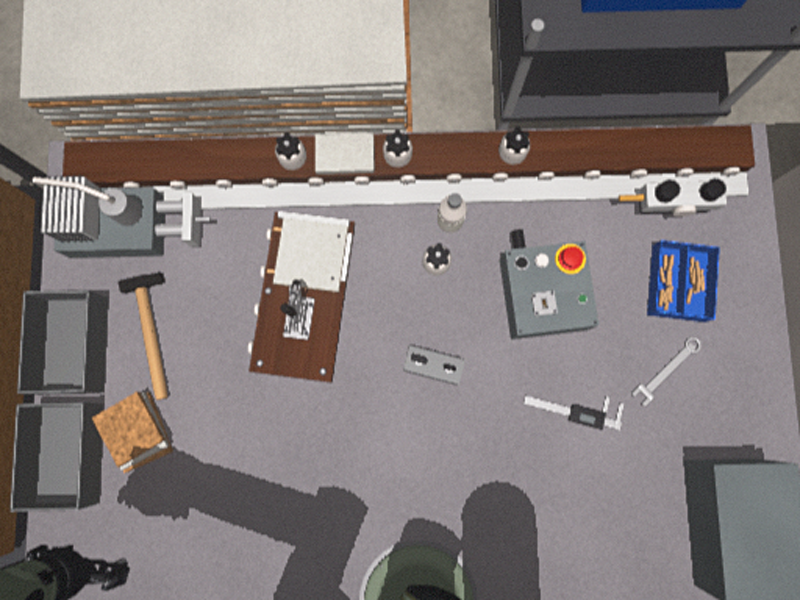

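```bash
python3 - <<'E'
from workcell import *
import cv2
a=read_camera('top');b=read_camera('side')
cv2.imwrite('pics/raw_top.png',a[:,:,::-1]);cv2.imwrite('pics/raw_side.png',b[:,:,::-1])
def crop(im,u0,v0,w,h,n):
    cv2.imwrite(n,cv2.resize(im[v0:v0+h,u0:u0+w,::-1],(w*8,h*8),interpolation=cv2.INTER_CUBIC))
crop(a,240,205,75,50,'pics/ct_block.png')
crop(a,310,145,80,75,'pics/ct_box.png')
crop(a,150,130,90,75,'pics/ct_fix.png')
crop(b,220,205,50,50,'pics/cs_block.png')
crop(b,265,225,85,75,'pics/cs_box.png')
crop(b,200,145,95,65,'pics/cs_fix.png')
E
```

```text
(no output)
```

View pics/ct_block.png

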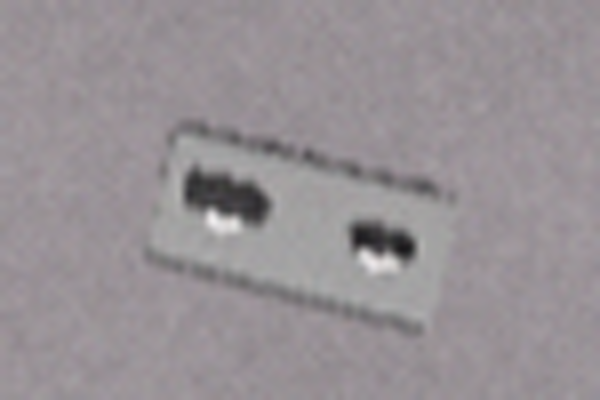

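View pics/ct_box.png

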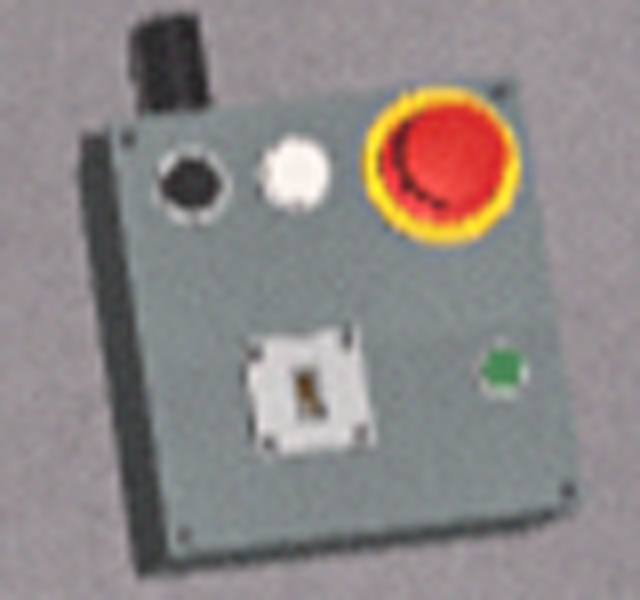

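View pics/ct_fix.png

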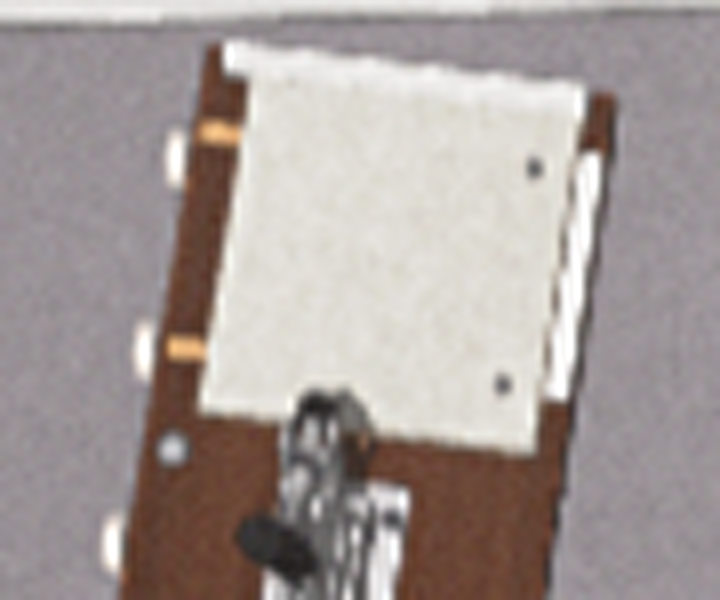

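View pics/cs_block.png

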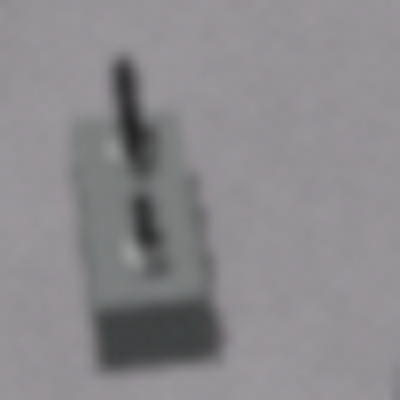

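View pics/cs_box.png

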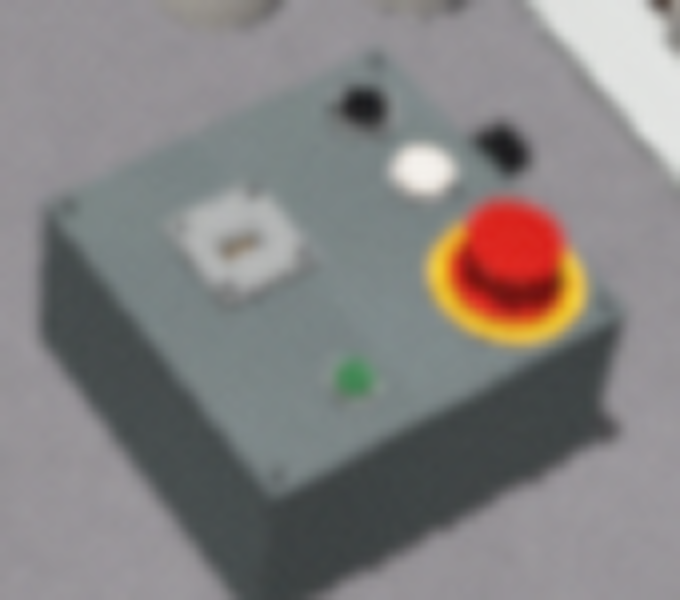

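View pics/cs_fix.png

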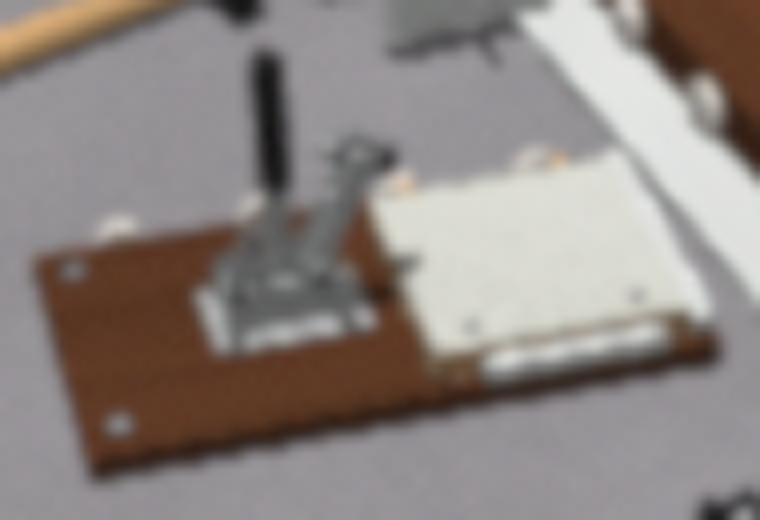

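```bash
cat > h.py <<'E'
from workcell import *
import numpy as np
from scipy.optimize import least_squares
def proj(c,P):
    p=camera_params(c);T=np.linalg.inv(p['cam_to_world']);P=np.atleast_2d(P)
    q=P@T[:3,:3].T+T[:3,3];return np.c_[p['fx']*q[:,0]/q[:,2]+p['cx'],p['fy']*q[:,1]/q[:,2]+p['cy']]
def ray(c,uv,z):
    p=camera_params(c);M=p['cam_to_world'];d=M[:3,:3]@np.array([(uv[0]-p['cx'])/p['fx'],(uv[1]-p['cy'])/p['fy'],1])
    o=M[:3,3];return o+d*(z-o[2])/d[2]
def cr(px,u0,v0,k=8): return np.array([u0+(px[0]+.5)/k-.5,v0+(px[1]+.5)/k-.5])
def place(p,L):
    c,s=np.cos(p[2]),np.sin(p[2]);L=np.atleast_2d(L)
    return np.c_[p[0]+c*L[:,0]-s*L[:,1],p[1]+s*L[:,0]+c*L[:,1],L[:,2]]
def fit(obs,x0):
    # obs: list of (cam,uv,local)
    f=lambda p:np.concatenate([(proj(c,place(p,l))[0]-uv) for c,uv,l in obs])
    r=least_squares(f,x0,loss='soft_l1');return r.x,f(r.x).reshape(-1,2)
E
cat > fit0.py <<'E'
from h import *
def rep(n,obs,x0):
    for t,o in(('both',obs),('top',[k for k in obs if k[0]=='top']),('side',[k for k in obs if k[0]=='side'])):
        p,r=fit(o,x0);print(n,t,np.round(p[:2],4),round(np.degrees(p[2]),2),np.round(r,1).tolist())
T=lambda a,b,u,v,l:('top',cr((a,b),u,v),np.array(l))
S=lambda a,b,u,v,l:('side',cr((a,b),u,v),np.array(l))
# block: x up in img, y left
b=[(.025,.0575),(.025,-.0575),(-.025,-.0575),(-.025,.0575)]
t=[(178,133),(455,198),(420,325),(148,252)];s=[(75,122),(183,115),(212,298),(97,305)]
# side: far-left is +y/-x
so=[(-.025,.0575),(.025,.0575),(.025,-.0575),(-.025,-.0575)]
rep('block',[T(*q,240,205,(*l,.045)) for q,l in zip(t,b)]+[S(*q,220,205,(*l,.045)) for q,l in zip(s,so)],[.46,-.04,-.2])
b=[(.085,.08),(.085,-.08),(-.085,-.08),(-.085,.08)]
t=[(110,132),(517,80),(580,512),(165,555)]
s=[(50,205),(375,55),(618,312),(272,497)];so=[(-.085,.08),(.085,.08),(.085,-.08),(-.085,-.08)]
h=(-.03,.02,.096)
rep('box',[T(*q,310,145,(*l,.09)) for q,l in zip(t,b)]+[S(*q,265,225,(*l,.09)) for q,l in zip(s,so)]+[T(310,395,310,145,h),S(238,243,265,225,h)],[.6,-.27,.1])
t=[(213,45),(614,95)];b=[(.17,.085),(.17,-.085)]
o=[T(*q,150,130,(*l,.018)) for q,l in zip(t,b)]
for q,l in(((250,372),(-.17,.085)),((332,381),(-.17,-.085))): o.append(('top',cr(q,0,0,1.5625),np.array((*l,.018))))
for q,l in(((38,262),(-.17,.085)),((95,465),(-.17,-.085)),((716,343),(.17,-.085))): o.append(S(*q,200,145,(*l,.018)))
rep('fix',o,[.61,.22,-.15])
for c,uv,l in o: print(c,np.round(uv,1))
print(ray('top',cr((310,395),310,145),.096),ray('side',cr((238,243),265,225),.096))
print('grip side top',ray('side',cr((263,52),200,145),.187),ray('side',cr((275,190),200,145),.1))
print('key paddle top side',ray('side',cr((123,60),220,205),.093),'top',ray('top',cr((225,192),240,205),.093))
E
python3 fit0.py
```

```text
block both [ 0.4612 -0.043 ] -16.12 [[-0.2, -1.0], [0.8, 0.2], [1.3, -0.1], [-0.5, -0.4], [-0.5, -0.2], [-0.6, -0.8], [-0.3, -0.2], [-0.2, 0.5]]
block top [ 0.4603 -0.042 ] -15.52 [[-0.6, -0.5], [0.5, 0.3], [1.1, 0.1], [-0.8, 0.1]]
block side [ 0.4622 -0.0444] -16.97 [[0.1, -0.2], [-0.0, -0.6], [-0.1, 0.0], [-0.0, 0.6]]
box both [ 0.6015 -0.2765] 5.12 [[-0.2, -1.1], [0.1, -0.3], [0.8, -0.2], [0.5, 0.4], [-1.5, -0.3], [0.2, -0.9], [0.8, 0.1], [-0.8, 0.3], [-0.3, 0.1], [-0.3, -0.1]]
box top [ 0.601 -0.276] 4.81 [[-0.3, -1.1], [0.1, -0.0], [0.5, 0.1], [0.1, 0.4], [-0.5, 0.2]]
box side [ 0.6022 -0.2771] 5.51 [[-1.3, -0.1], [0.2, -0.9], [1.1, -0.0], [-0.2, 0.5], [-0.0, 0.0]]
fix both [0.6118 0.2216] -8.37 [[-0.5, -0.2], [0.5, -0.5], [-0.1, -0.3], [0.4, 0.5], [-1.1, -0.2], [-0.8, -0.1], [0.9, -0.2]]
fix top [0.6114 0.2218] -8.41 [[-0.5, -0.1], [0.4, -0.3], [-0.2, -0.2], [0.2, 0.7]]
fix side [0.6134 0.2202] -8.38 [[-0.6, -0.2], [-0.3, -0.0], [1.4, -0.1]]
top [176.2 135.2]
top [226.3 141.4]
top [159.8 237.9]
top [212.3 243.7]
side [204.3 177.3]
side [211.4 202.7]
side [289.1 187.4]
[ 0.57000843 -0.26010404  0.096     ] [ 0.57042964 -0.26007695  0.096     ]
grip side top [0.5612456  0.23195708 0.187     ] [0.56430172 0.2324478  0.1       ]
key paddle top side [4.73362511e-01 8.19409533e-05 9.30000000e-02] top [ 0.47079696 -0.0119968   0.093     ]
```

>>> step_arm(
  targets=[
    [[0.449,-0.306,0.01,1.3],[0.449,-0.306,0.01,1.3],[0.449,-0.306,0.01,1.3],[0.449,-0.306,0.01,1.3],[0.449,-0.306,0.01,1.3],[0.449,-0.306,0.01,1.3],[0.449,-0.306,0.01,1.3],[0.449,-0.306,0.01,1.3],[0.449,-0.306,0.01,1.3],[0.449,-0.306,0.01,1.3],[0.449,-0.306,0.01,1.3],[0.449,-0.306,0.01,1.3],[0.449,-0.306,0.01,1.3],[0.449,-0.306,0.01,1.3]],
  ],
  hand=1,
)

```text
t: 2.7
ee_pos: [0.5909, 0.2257, 0.2521]
orientation: [[-0.989, 0.148, -0.001], [0.148, 0.989, 0.0], [0.001, -0.0, -1.0]]
force: [0.1, -0.1, 0.5]
finger_gap: 0.0004
```

```bash
cat > look.py <<'E'
import sys,cv2
from h import *
tag=sys.argv[1]
for a in sys.argv[2:]:
    c,u,v,w,hh=a.split(',');u,v,w,hh=map(int,(u,v,w,hh))
    im=read_camera(c);cv2.imwrite(f'pics/{tag}_{c}_raw.png',im[:,:,::-1])
    k=max(1,min(8,800//w,600//hh));cv2.imwrite(f'pics/{tag}_{c}.png',cv2.resize(im[v:v+hh,u:u+w,::-1],(w*k,hh*k),interpolation=cv2.INTER_CUBIC))
s=sense();print(s['t'],np.round(s['ee_pos'],4),np.round(s['orientation'][:,0],3),np.round(s['force'],2),np.round(s['torque'],2),round(s['finger_gap'],4),np.round(s['q'],1))
E
python3 look.py a side,180,90,120,120 top,140,120,110,110
```

```text
2.8 [0.5907 0.2262 0.2525] [-0.989  0.147  0.   ] [ 0.12  0.55 -0.54] [-0.02 -0.01 -0.04] -0.0001 [14.3 27.3  3.6 66.3  0.  22.7]
```

View pics/a_side.png

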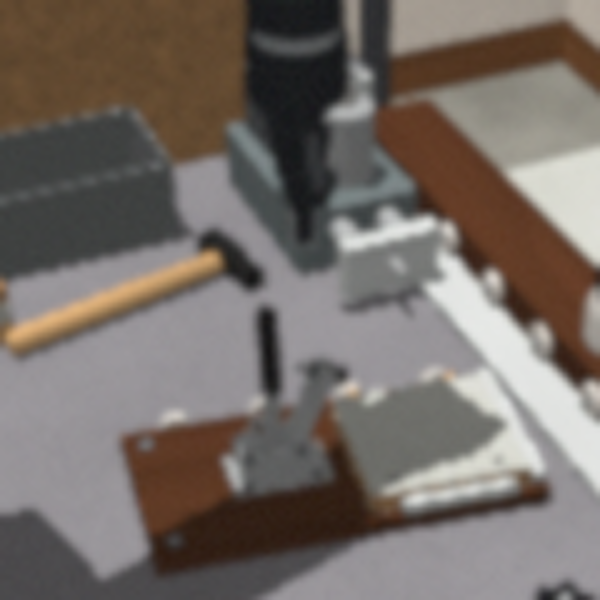

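View pics/a_top.png

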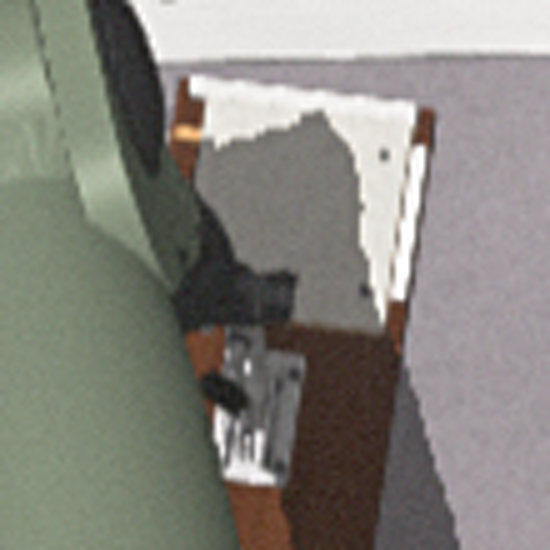

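>>> step_arm(
  targets=[
    [[0,0,-0.04,0],[0,0,-0.08,0],[0,0,-0.09,0],[0,0,-0.09,0],[0,0,-0.09,0]],
  ],
)

```text
t: 3.3
ee_pos: [0.5925, 0.2259, 0.1641]
orientation: [[-0.989, 0.148, 0.002], [0.148, 0.989, 0.001], [-0.002, 0.001, -1.0]]
force: [0.2, -0.0, 1.1]
finger_gap: -0.0002
```

```bash
python3 look.py b side,200,130,80,80
```

```text
3.35 [0.5931 0.2259 0.1646] [-0.989  0.148 -0.003] [-0.28 -0.1   0.74] [-0.04 -0.02 -0.06] -0.0001 [14.2 30.7 -4.1 55.   0.  22.7]
```

View pics/b_side.png

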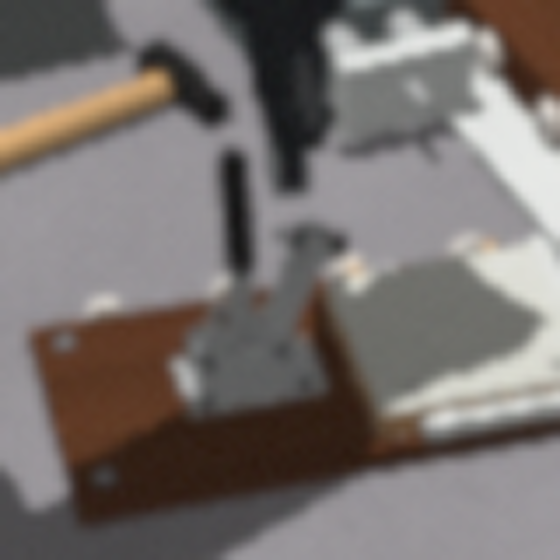

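>>> step_arm(
  targets=[
    [[-0.012,0.0,0.0,0],[-0.022,0.002,0.001,0],[-0.032,0.003,0.002,0],[-0.043,0.005,0.001,0],[-0.053,0.006,-0.003,0],[-0.061,0.008,-0.006,0],[-0.069,0.009,-0.01,0],[-0.069,0.009,-0.01,0]],
  ],
)

```text
t: 4.15
ee_pos: [0.5206, 0.2341, 0.1513]
orientation: [[-0.989, 0.148, -0.003], [0.148, 0.989, -0.001], [0.003, -0.001, -1.0]]
force: [0.2, -0.3, -0.9]
finger_gap: 0.0002
```

```bash
python3 look.py c side,200,130,80,80
```

```text
4.2 [0.5213 0.2341 0.1516] [-0.989  0.148  0.002] [0.32 0.41 0.83] [-0.04  0.01  0.04] 0.0001 [ 16.8  25.3 -15.2  49.7   0.   25.3]
```

View pics/c_side.png

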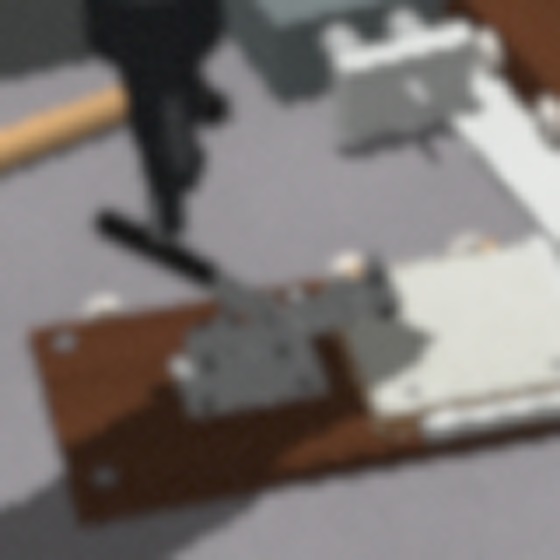

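>>> step_arm(
  targets=[
    [[-0.007,0.001,-0.008,0],[-0.013,0.002,-0.016,0],[-0.018,0.002,-0.025,0],[-0.021,0.003,-0.034,0],[-0.023,0.003,-0.043,0],[-0.024,0.003,-0.05,0],[-0.024,0.003,-0.055,0],[-0.024,0.003,-0.055,0]],
  ],
)

```text
t: 5.0
ee_pos: [0.4984, 0.237, 0.0967]
orientation: [[-0.989, 0.149, -0.001], [0.149, 0.989, -0.0], [0.001, -0.0, -1.0]]
force: [-1.2, 0.3, 2.1]
finger_gap: -0.0002
```

```bash
python3 look.py d side,200,130,80,80
```

```text
5.05 [0.4987 0.2371 0.0971] [-0.989  0.149  0.001] [-0.66  0.19  0.24] [-0.    0.08 -0.01] -0.0002 [ 17.8  26.9 -21.9  41.3  -0.   26.3]
```

View pics/d_side.png

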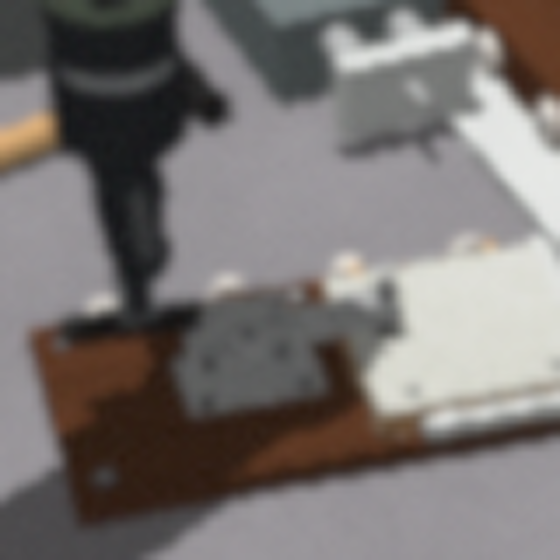

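>>> step_arm(
  targets=[
    [[0,0,-0.002,0],[0,0,-0.004,0],[0,0,-0.004,0]],
  ],
)

```text
t: 5.35
ee_pos: [0.4987, 0.2373, 0.0941]
orientation: [[-0.989, 0.149, -0.0], [0.149, 0.989, 0.001], [0.0, 0.001, -1.0]]
force: [-3.9, 0.1, 9.1]
finger_gap: 0.0
```

>>> step_arm(
  targets=[
    [[0,0,0.03,0],[0,0,0.08,0],[-0.01,-0.04,0.12,2],[-0.029,-0.25,0.12,16.5],[-0.029,-0.25,0.12,16.5],[-0.029,-0.25,0.12,16.5],[-0.029,-0.25,0.12,16.5],[-0.029,-0.25,0.12,16.5],[-0.029,-0.25,0.12,16.5],[-0.029,-0.25,0.12,16.5],[-0.029,-0.25,0.12,16.5],[-0.029,-0.25,0.12,16.5],[-0.029,-0.25,0.12,16.5]],
  ],
  hand=0.5,
)

```text
t: 6.65
ee_pos: [0.4702, -0.0132, 0.2135]
orientation: [[-0.276, -0.961, 0.001], [-0.961, 0.276, -0.0], [0.0, -0.001, -1.0]]
force: [0.3, 0.4, 0.2]
finger_gap: 0.0425
```

```bash
python3 look.py e side,180,130,120,120 top,140,120,110,110; python3 - <<'E'
from h import *
for n in('clamp_grip','clamp_foot','panel'):
  for c in('side','top'):
    print(c,n,[(x['at'],x['confidence']) for x in spot_point(c,n)[:2]])
E
```

```text
6.75 [ 0.4701 -0.013   0.2134] [-0.279 -0.96   0.   ] [-0.01  0.2   0.07] [-0.05  0.01 -0.  ] 0.0426 [-10.6  11.6 -25.1  53.2  -0.  -84.4]
side clamp_grip [([0.4779, 0.2436, 0.0769], 0.5)]
top clamp_grip [([0.4831, 0.2441, 0.079], 0.64)]
side clamp_foot [([0.4636, -0.0426, 0.0012], 0.5)]
top clamp_foot []
side panel [([0.695, 0.2104, 0.0178], 0.7)]
top panel [([0.693, 0.2051, 0.0167], 0.88)]
```

View pics/e_side.png

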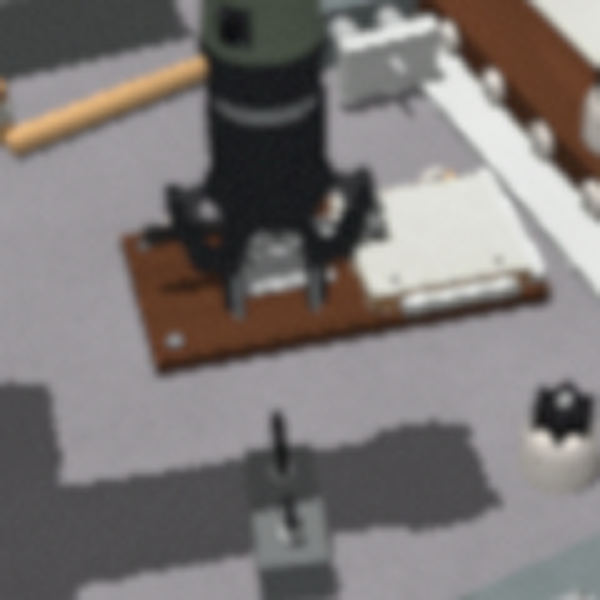

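View pics/e_top.png

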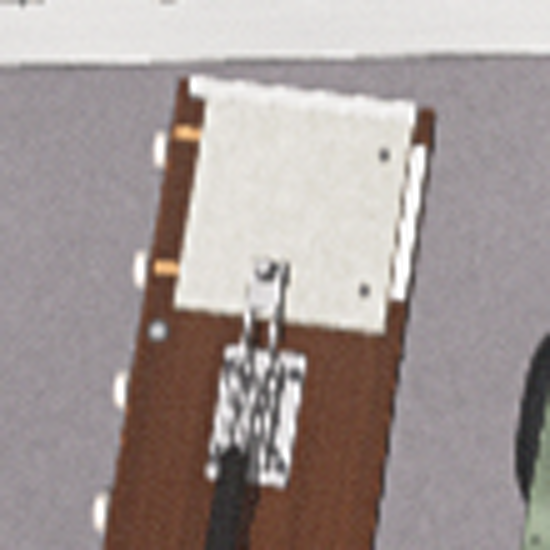

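>>> step_arm(
  targets=[
    [[0,0,-0.04,0],[0,0,-0.08,0],[0,0,-0.1,0],[0,0,-0.12,0],[0,0,-0.135,0],[0,0,-0.143,0],[0,0,-0.143,0],[0,0,-0.143,0]],
  ],
)

```text
t: 7.85
ee_pos: [0.4703, -0.0129, 0.0707]
orientation: [[-0.277, -0.961, 0.001], [-0.961, 0.277, -0.0], [-0.0, -0.001, -1.0]]
force: [0.5, 0.8, 0.6]
finger_gap: 0.0426
```

```bash
python3 look.py f side,210,190,70,70
```

```text
7.9 [ 0.4705 -0.013   0.071 ] [-0.277 -0.961 -0.   ] [0.32 0.7  0.72] [0.   0.03 0.01] 0.0426 [-10.6  21.9 -35.6  32.4  -0.  -84.5]
```

View pics/f_side.png

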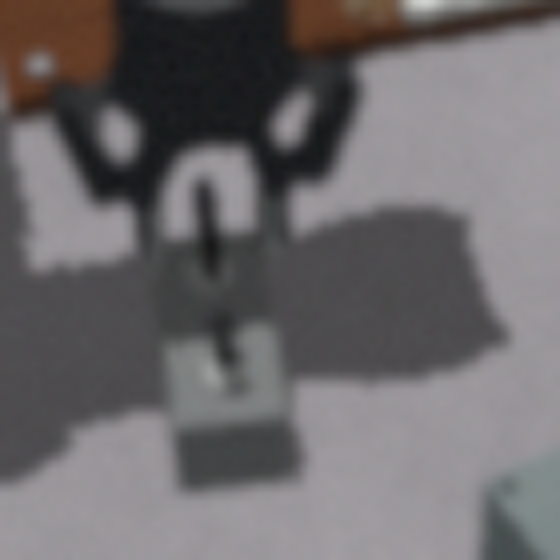

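>>> step_arm(
  targets=[
    [[0,0,0,0],[0,0,0,0],[0,0,0,0],[0,0,0,0],[0,0,0,0],[0,0,0,0]],
  ],
  hand=1,
)

```text
t: 8.5
ee_pos: [0.4699, -0.0128, 0.0708]
orientation: [[-0.277, -0.961, 0.0], [-0.961, 0.277, 0.0], [-0.0, -0.0, -1.0]]
force: [-2.2, 0.8, 6.1]
finger_gap: 0.0084
```

>>> step_arm(
  targets=[
    [[0,0,0.015,0],[0,0,0.03,0],[0,0,0.05,0],[0,0,0.08,0],[0,0,0.11,0],[0.1,-0.246,0.11,-13.8],[0.1,-0.246,0.11,-13.8],[0.1,-0.246,0.11,-13.8],[0.1,-0.246,0.11,-13.8],[0.1,-0.246,0.11,-13.8],[0.1,-0.246,0.11,-13.8],[0.1,-0.246,0.11,-13.8],[0.1,-0.246,0.11,-13.8],[0.1,-0.246,0.11,-13.8],[0.1,-0.246,0.11,-13.8],[0.1,-0.246,0.11,-13.8]],
  ],
)

```text
t: 10.1
ee_pos: [0.5698, -0.2586, 0.1802]
orientation: [[-0.996, -0.088, -0.0], [-0.088, 0.996, 0.0], [0.0, 0.0, -1.0]]
force: [-0.6, 0.0, 0.3]
finger_gap: 0.0085
```

```bash
python3 look.py g side,250,185,100,100 top,300,145,80,75
```

```text
10.2 [ 0.5699 -0.2586  0.1804] [-0.996 -0.088 -0.   ] [ 0.89 -0.37 -0.24] [0.05 0.04 0.03] 0.0082 [-31.2  29.2  -4.2  56.6  -0.  -36.2]
```

View pics/g_side.png

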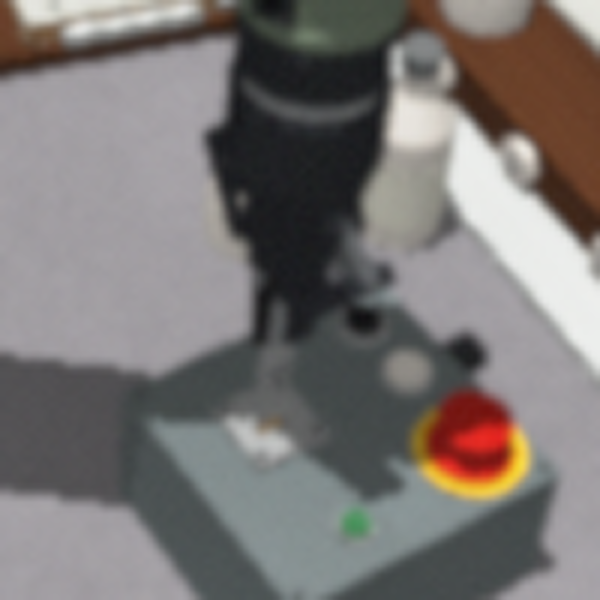

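View pics/g_top.png

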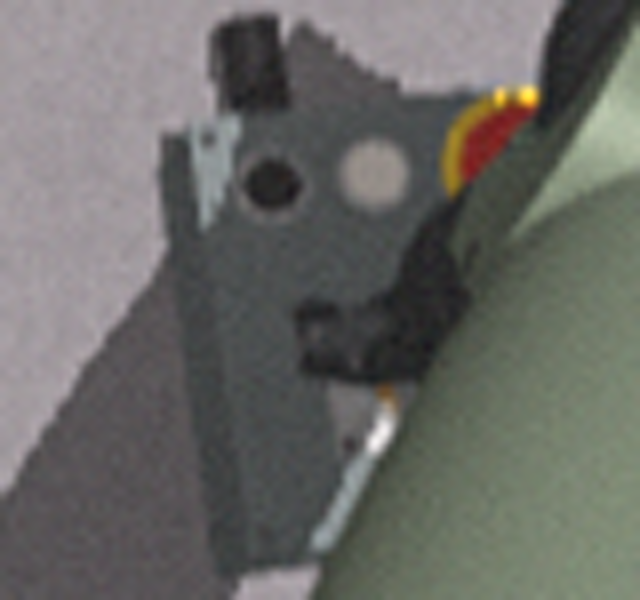

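```bash
python3 - <<'E'
from h import *
import cv2
im=cv2.imread('pics/g_side_raw.png')[230:265,280:310]
cv2.imwrite('pics/g_zoom.png',cv2.resize(cv2.convertScaleAbs(im,alpha=1.5),None,fx=16,fy=16,interpolation=cv2.INTER_CUBIC))
p=np.array([.5699,-.2586])
k=np.radians(5.05);ex=np.array([np.cos(k),np.sin(k)]);ey=np.array([-ex[1],ex[0]])
c=.1804-.0255
def z16(P):
    uv=proj('side',P);return np.round((uv-[280,230]+.5)*16-.5).tolist()
for n,a,z in(('end ctr',0,c-.03),('bl L bot',-.008,c-.022),('bl R bot',.008,c-.022),('blade top L',-.008,c-.008),('blade top R',.008,c-.008),('collar under',0,c),('collar L',-.0095,c),('collar R',.0095,c)):
    print(n,z16(np.r_[p+a*ex,z]))
h=np.array([.570,-.260])
for n,a,b in(('slot',0,0),('slotL',-.0088,0),('slotR',.0088,0),('p--',-.022,-.022),('p+-',.022,-.022),('p-+',-.022,.022)):
    print(n,z16(np.r_[h+a*ex+b*ey,.096]))
E
```

```text
end ctr [[242.0, 309.0]]
bl L bot [[211.0, 298.0]]
bl R bot [[279.0, 266.0]]
blade top L [[216.0, 251.0]]
blade top R [[285.0, 219.0]]
collar under [[254.0, 208.0]]
collar L [[213.0, 227.0]]
collar R [[295.0, 189.0]]
slot [[234.0, 407.0]]
slotL [[198.0, 424.0]]
slotR [[271.0, 390.0]]
p-- [[205.0, 530.0]]
p+- [[390.0, 440.0]]
p-+ [[80.0, 374.0]]
```

View pics/g_zoom.png

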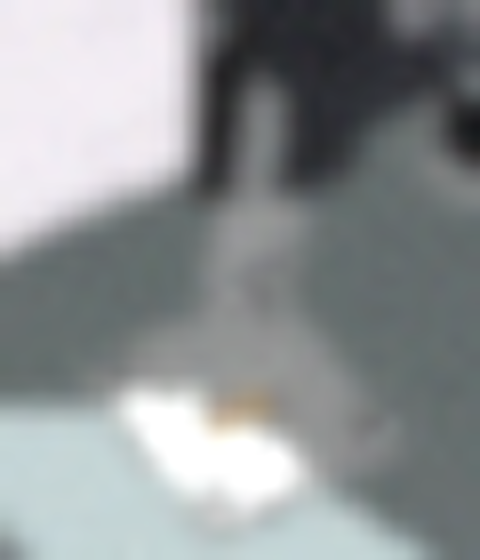

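>>> step_arm(
  targets=[
    [[0.0,-0.0012,-0.012,0],[0.0,-0.0012,-0.02,0],[0.0,-0.0012,-0.026,0],[0.0,-0.0012,-0.03,0],[0.0,-0.0012,-0.032,0]],
  ],
)

```text
t: 10.7
ee_pos: [0.57, -0.2599, 0.1477]
orientation: [[-0.996, -0.086, 0.0], [-0.086, 0.996, 0.0], [-0.0, 0.0, -1.0]]
force: [0.9, -0.2, 0.8]
finger_gap: 0.0082
```

```bash
python3 look.py i side,270,220,50,50
```

```text
10.75 [ 0.57   -0.26    0.1477] [-0.996 -0.086 -0.   ] [ 1.14 -0.29 -1.6 ] [ 0.04 -0.14 -0.01] 0.0081 [-31.3  30.8  -6.5  52.7   0.  -36.2]
```

View pics/i_side.png

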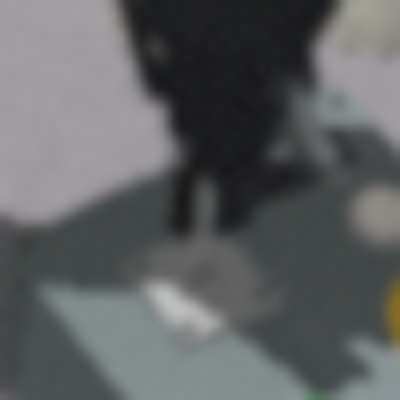

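>>> step_arm(
  targets=[
    [[0,0,-0.002,0],[0,0,-0.004,0],[0,0,-0.005,0],[0,0,-0.005,0]],
  ],
)

```text
t: 11.15
ee_pos: [0.5704, -0.2601, 0.1434]
orientation: [[-0.996, -0.086, 0.001], [-0.086, 0.996, -0.0], [-0.001, -0.0, -1.0]]
force: [2.8, 1.6, -0.4]
finger_gap: 0.0078
```

>>> step_arm(
  targets=[
    [[0.0005,0.0003,-0.001,0.5],[0.0005,0.0003,-0.002,-0.5],[0.0005,0.0003,-0.003,0.5],[0.0005,0.0003,-0.004,-0.5],[0.0005,0.0003,-0.005,0.5],[0.0005,0.0003,-0.006,-0.5],[0.0005,0.0003,-0.007,0.5],[0.0005,0.0003,-0.008,-0.5],[0.0005,0.0003,-0.008,0.5],[0.0005,0.0003,-0.008,-0.5]],
  ],
)

```text
t: 12.15
ee_pos: [0.5706, -0.2598, 0.1358]
orientation: [[-0.999, -0.042, 0.001], [-0.042, 0.999, -0.0], [-0.001, -0.0, -1.0]]
force: [0.7, 1.5, 1.8]
finger_gap: 0.0081
```

>>> step_arm(
  targets=[
    [[0,0,-0.001,1],[0,0,-0.002,0],[0,0,-0.003,1],[0,0,-0.004,0],[0,0,-0.005,1],[0,0,-0.006,0],[0,0,-0.007,1],[0,0,-0.008,0],[0,0,-0.009,1],[0,0,-0.01,0],[0,0,-0.011,0.5]],
  ],
)

```text
t: 13.25
ee_pos: [0.5705, -0.2598, 0.1246]
orientation: [[-0.996, -0.086, 0.0], [-0.086, 0.996, -0.0], [-0.0, -0.0, -1.0]]
force: [0.7, 1.3, 2.1]
finger_gap: 0.0084
```

```bash
python3 look.py j side,270,220,50,50
```

```text
13.3 [ 0.5704 -0.2597  0.1244] [-0.996 -0.089 -0.   ] [ 0.39  0.11 -0.15] [ 0.04 -0.43 -0.02] 0.0082 [-31.2  32.1  -8.1  49.9  -0.  -36.3]
```

View pics/j_side.png

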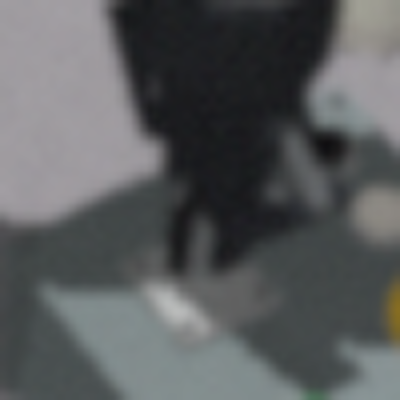

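>>> step_arm(
  targets=[
    [[0,0,-0.001,0.5],[0,0,-0.002,-0.5],[0,0,-0.003,0.5],[0,0,-0.004,-0.5],[0,0,-0.004,0]],
  ],
)

```text
t: 13.8
ee_pos: [0.5704, -0.2598, 0.1217]
orientation: [[-0.996, -0.085, 0.0], [-0.085, 0.996, -0.001], [-0.0, -0.001, -1.0]]
force: [0.1, 2.2, 9.6]
finger_gap: 0.0083
```

>>> step_arm(
  targets=[
    [[0,0,-0.0005,-1],[0,0,-0.0005,-2.2],[0,0,-0.0005,-3.4],[0,0,-0.0005,-4.6],[0,0,-0.0005,-5.8],[0,0,-0.0005,-7],[0,0,-0.0005,-8.2],[0,0,-0.0005,-9.4],[0,0,-0.0005,-10.6]],
  ],
)

```text
t: 14.7
ee_pos: [0.5705, -0.259, 0.1217]
orientation: [[-0.665, 0.746, 0.001], [0.746, 0.665, 0.001], [-0.0, 0.001, -1.0]]
force: [-2.5, 4.6, 10.9]
finger_gap: 0.0082
```

```bash
python3 look.py k side,270,220,50,50
```

```text
14.75 [ 0.5705 -0.259   0.1217] [-0.663  0.749 -0.   ] [-1.48  4.37 12.83] [1.07 0.56 0.06] 0.0083 [-31.2  32.2  -8.3  49.5   0.1  17.3]
```

View pics/k_side.png

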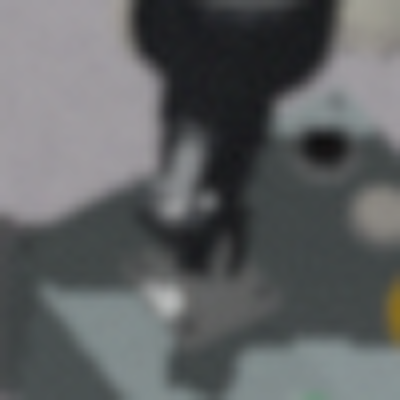

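>>> step_arm(
  targets=[
    [[0,0.0005,0,-1.2],[0,0.0005,0,-2.4],[0,0.0005,0,-3.6],[0,0.0005,0,-4.8],[0,0.0005,0,-6],[0,0.0005,0,-7.2],[0,0.0005,0,-8.4],[0,0.0005,0,-9.2],[0,0.0005,0,-9.6],[0,0.0005,0,-9.6]],
  ],
)

```text
t: 15.75
ee_pos: [0.5707, -0.2586, 0.1217]
orientation: [[0.104, 0.995, 0.001], [0.995, -0.104, 0.001], [0.001, 0.001, -1.0]]
force: [-1.3, 3.3, 11.9]
finger_gap: 0.0082
```

```bash
python3 look.py l side,270,220,50,50 
```

```text
15.8 [ 0.5708 -0.2585  0.1217] [0.104 0.995 0.001] [-2.52  4.74 11.82] [1.01 0.42 0.56] 0.0087 [-31.1  32.2  -8.3  49.4   0.1  64.8]
```

View pics/l_side.png

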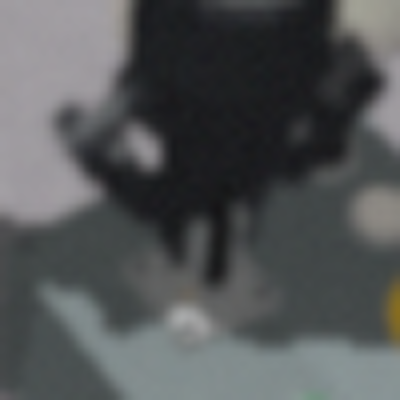

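>>> step_arm(
  targets=[
    [[0,0,0,0],[0,0,0,0],[0,0,0,0],[0,0,0,0],[0,0,0,0],[0,0,0,0]],
  ],
)

```text
t: 16.4
ee_pos: [0.5707, -0.2585, 0.1217]
orientation: [[0.104, 0.995, 0.001], [0.995, -0.104, 0.001], [0.001, 0.001, -1.0]]
force: [-0.9, 4.0, 12.2]
finger_gap: 0.0081
```

```bash
python3 look.py m side,180,130,200,150 top,140,120,200,150; python3 - <<'E'
from h import *
for n in('clamp_grip','panel','guard_key'):
  for c in('side','top'):
    print(c,n,[(x['at'],x['confidence']) for x in spot_point(c,n)[:2]])
E
```

```text
16.5 [ 0.5707 -0.2585  0.1217] [0.104 0.995 0.001] [-1.17  4.63 11.45] [0.98 0.41 0.6 ] 0.0086 [-31.2  32.2  -8.3  49.4   0.1  64.8]
side clamp_grip [([0.4803, 0.2427, 0.079], 0.46)]
top clamp_grip [([0.4822, 0.2454, 0.0818], 0.74)]
side panel [([0.694, 0.2063, 0.0187], 0.87), ([0.5711, -0.2593, 0.0971], 0.22)]
top panel [([0.6933, 0.206, 0.0181], 0.88)]
side guard_key [([0.4533, -0.072, 0.0481], 0.41), ([0.5699, -0.2565, 0.0961], 0.22)]
top guard_key [([0.4501, -0.0737, 0.0402], 0.54)]
```

View pics/m_side.png

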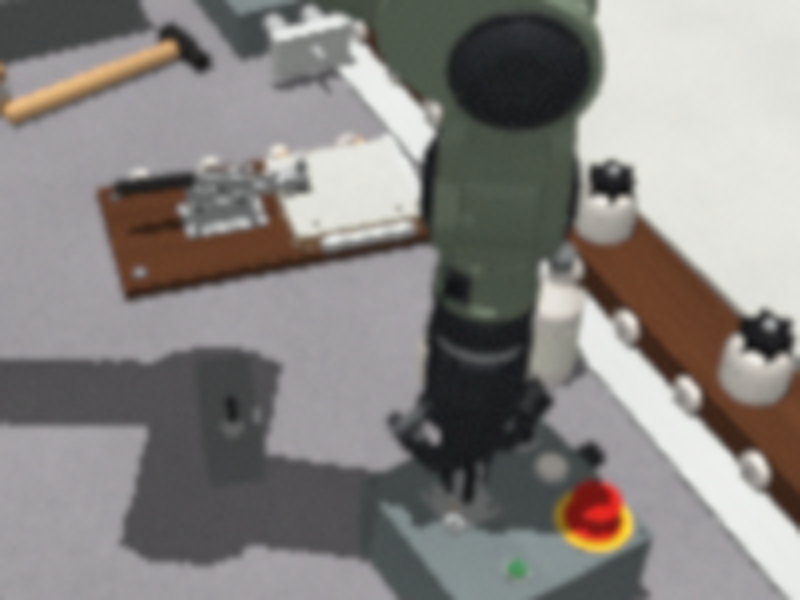

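View pics/m_top.png

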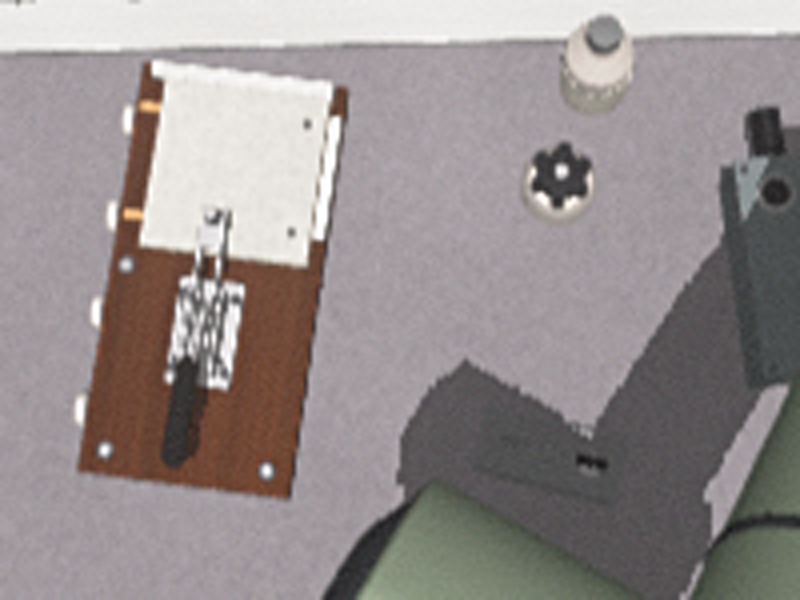

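>>> step_arm(
  targets=[
    [[0,0.0003,0,-0.4],[0,0.0003,0,-0.4],[0,0.0003,0,-0.4]],
  ],
)

```text
t: 17.1
ee_pos: [0.5708, -0.2585, 0.1217]
orientation: [[0.138, 0.99, 0.001], [0.99, -0.138, -0.0], [0.0, 0.001, -1.0]]
force: [-1.9, 3.3, 11.7]
finger_gap: 0.0086
```

```bash
python3 look.py n
```

```text
17.1 [ 0.5708 -0.2585  0.1217] [0.138 0.99  0.   ] [-1.94  3.31 11.66] [0.84 0.47 0.83] 0.0086 [-31.1  32.2  -8.3  49.4   0.   66.8]
```

Torque rose steeply with the extra 2° (0.6 to 0.83 N m), so the key is against the quarter-turn stop. I'm handing in.

```bash
python3 -c "
from workcell import *
print(finish_job())"
```

```text
the job is handed in; nothing more can be done
None
```

The job was handed in at about 17 s of the 67 s allowed. The clamp is locked, and the set-up key is fully in, turned clockwise and still held. The system gives no verdict, so this rests on my own checks.

- **Clamp:** I swung the handle over with closed fingers until it met its stop at about 9 N. After I let go, the last pictures still put the grip at a height of about 79–82 mm (79 mm is locked). The foot is on the panel, and the panel is within 1–4 mm of its first reading, which is inside the detector's error.
- **Key in the switch:** I took the set-up key from the block and wiggled it down past the pins. It came to rest at the expected seated height (tool at 121.7 mm) with about 10 N of resistance.
- **Turn:** The hand turned about 103° clockwise. Torque stayed low partway (0.06 N m), then reached 0.6 N m and rose to 0.83 N m over the last 2°. That is well above the spring's 0.14 N m, so the key is against its quarter-turn stop.
- **Other things:** The guard key was still in the block in the last pictures. The puck, glue bottle and mallet showed no sign of being moved.

The plug angle was never measured directly; I inferred it from the torque and the hand angle. The clamp foot was not reliably detected after locking, so I judged it from the pictures. The caliper and spanner were outside the last pictures and weren't checked.

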